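Roll a mounted print flat

TASK

A print has just been glued to the card on the desk and the wooden roller lies on the card's near margin. Press the print down: push with the fingertips on the upper half of the roller's round side and roll it straight across the print, then leave it at rest, square to the card, with its line of contact on the bare margin beyond the print. Never grip or lift the roller, and leave the ink bottle, matchbox and eraser where they are.

Things in the scene. Friction and masses are not known exactly. Their poses are not given: they have to be found in the camera images.
- board: flat brown card fixed to the desk, 170 (x) x 200 (y) x 3 mm. Origin: centre of its underside. Its x axis points away from the robot (turned up to 0.4 rad either way), y to the left. The print, a flat white 80 (x) x 130 mm sheet with a picture of house fronts, is glued to its middle; the bare margins before and beyond it are 45 mm wide in x
- far_margin (a point): middle of the bare far margin, on the card's top face, 62.5 mm from the card's centre along the card's x; the margin reaches 22.5 mm to either side of it in the card's x
- roller: smooth hardwood cylinder, 64 mm across, 160 mm long, about 0.6 kg. Origin: its centre, 35 mm above the desk. y lies along it; x and z turn as it rolls. It starts on the near margin, 55 to 65 mm before the card's centre, within 0.1 rad of square. Fingertips 40 to 50 mm above the desk slip on it as it rolls, higher ones may stick. Coasts about 3 mm after 0.035 m/s, 15 after 0.06, over 100 after 0.1
- ink_bottle: loose square ink bottle with a round cap, 46 x 46 x 52 mm, standing on the desk about 160 mm left of the card's middle; origin: centre of its underside
- matchbox: loose matchbox lying flat, 37 x 53 x 16 mm, on the desk about 160 mm right of the card's middle; origin: centre of its underside
- eraser: loose eraser, 20 x 44 x 12 mm, on the desk to the right of the card near its far end; origin: centre of its underside
Things that resemble listed ones, but are neither listed nor needed, are in the scene too. What is shaped like the roller but blue is not meant.

How it is judged:
By the outcome, as a careful person would: the job done as asked, in the order asked, and still so for the second after the job is handed in, with the robot touching nothing.
It also fails if it takes over 32 s, if anything falls off the work surface, if the arm or the gripper's body presses on something with over 40 N, if the wrist force passes 120 N, or if a joint passes its speed limit or range.

ROBOT

A 6-joint arm with a two-finger parallel gripper is mounted at the origin on a cart in front of the work surface, level with it; the furniture and walls round the work are solid. World frame = base frame: x ahead of the robot, y to its left, z up, the work surface at z = 0. Lengths are in m, angles in rad, forces in N, time in s.
With the tool pointing down it reaches from about 0.275 to 0.775 m from the base axis. Payload 14.6 kg.
Tool frame: the origin (TCP) lies midway between the tips of the shut fingers; the grasp point (between the pads) lies 19 mm behind it; z points along the fingers, y is the line along which they close (so a half turn about z gives the same grasp; the last joint's range is limited). The gripper opens to 85 mm and grips with 20 to 120 N. Pads are 22 mm wide; open, the fingers measure 114 mm over their backs; the gripper's body (76 mm by 85 mm) begins 54 mm behind the grasp point. The pads swing forward as they close: fully open they stand 13 mm farther back than shut.
Start: joints at [-1.293, 0.263, -0.048, 1.259, 0, 1.415], TCP at [0.22, -0.477, 0.231] pointing down, gripper open.
Joint ranges: [-2.65, 2.65], [-0.89, 1.7], [-1.18, 1.37], [-2.13, 2.11], [-1.35, 1.29], [-3.14, 3.14]. Speed limits (rad/s): [1.89, 1.89, 2.57, 2.79, 3.14, 3.14].

INTERFACE

Orientations are given as a unit quaternion [x, y, z, w].
In Python, from station import ctrl, kinematics, optics gives the robot as it stands. Calls block until the motion is done:
- ctrl.move_pose(position, orientation): joint-space move of the TCP to a pose.
- ctrl.move_straight(position, ori=None, velocity=0.15): straight line of the TCP; ori=None keeps the orientation; velocity is the mean speed in m/s.
- ctrl.move_j(angles): joint-space move.
- ctrl.set_gripper(opening, f_grip=None): finger opening in m; f_grip is the grip in N (None keeps the last); returns when the fingers have stopped.
- ctrl.dwell(seconds).
- kinematics.ik(position, orientation): joint angles nearest the present ones, or None.
- ctrl.observe(): the state.
- optics.camera(name): name is "scene" or "top" or "wrist"; returns a dict with "color" (384x512x3 uint8, red, green, blue), "fx", "fy", "cx", "cy" (pixels), "distortion" ([k1, k2, p1, p2, k3] as OpenCV has them; the pictures are not rectified), "xyz" and "rotation" of the camera in the world; the wrist camera has in their place "tool_from_camera" (4x4, takes a point from camera to tool coordinates, whose origin is the TCP and whose axes are the flange's). Camera axes: x right, y up, looking along -z (the intrinsics and any distortion apply to the point x, -y, -z); pixel columns grow to the right and rows downward; lengths in m; the calibration is good to about 2 mm. A picture is of the moment at which its call begins: read the wrist's pose just before it. There is no depth.
A pose or a line that the arm cannot do raises ctrl.PlanningError and nothing moves.
- ctrl.sign_off(): hands the job in; it is judged then, once.
The state is a dict: "clock": time; "joint_pos": joint angles; "joint_vel": joint speeds; "joint_torque": joint torques, N m; "ee_pos": TCP position; "tcp_rot": TCP orientation; "ft_force": force on the tool from outside, world axes, zero at the start; "torque": the same for the moment, N m; "gripper_width": finger opening in m; "gripper_force": force on a finger pad.
Only numpy, scipy, OpenCV 4.12 (cv2) and the standard library are available. Lean on these libraries where they do the work, as an engineer would, in place of code of your own. Each camera call takes 0.05 s, during which the arm holds its last target. There are 200 camera calls.

## Working session

There is one attempt and no reset: what is moved stays moved. The work goes in short steps, each a Python script; the robot and the scene stay as the last script left them, time stands still between calls to the robot, and variables do not carry over. Pictures are saved under pics/ and viewed, at most 10 in all, crops included, and the job is handed in when it is done.

```bash
ls; mkdir -p pics; python3 - <<'E'
from station import ctrl, kinematics, optics
import cv2,pickle
d={}
for n in("top","scene"):
    c=optics.camera(n); d[n]=c
    cv2.imwrite(f"pics/{n}0.png",c["color"][:,:,::-1])
    print(n,{k:v for k,v in c.items() if k!="color"})
pickle.dump(d,open("c0.pkl","wb"))
s=ctrl.observe();print(s)
E
```

```text
pics
top {'fx': 419.39886041851054, 'fy': 419.39886041851054, 'cx': 253.98046344577054, 'cy': 191.7527999221095, 'distortion': array([-0.04930233,  0.        ,  0.        ,  0.        ,  0.        ]), 'xyz': array([5.12779981e-01, 8.68095416e-04, 1.29831283e+00]), 'rotation': array([ 0.01532427, -0.02050921, -0.70588336,  0.70786525])}
scene {'fx': 471.2081484870595, 'fy': 471.2081484870595, 'cx': 255.92136098447475, 'cy': 199.2183627485319, 'distortion': array([-0.18546948,  0.        ,  0.        ,  0.        ,  0.        ]), 'xyz': array([-0.34219167,  0.6115841 ,  0.8578108 ]), 'rotation': array([-0.21907718,  0.40512528,  0.78060236, -0.42253834])}
{'clock': 0.1, 'joint_pos': array([-1.29326639e+00,  2.63487905e-01, -4.88554533e-02,  1.25938165e+00,
        9.22411796e-06,  1.41550080e+00]), 'joint_vel': array([ 1.10169051e-03, -1.18134097e-04,  1.38609508e-03,  2.47041544e-04,
       -2.17779922e-05,  4.14863008e-04]), 'joint_torque': array([ 4.58860915e-03, -6.38578677e+01,  3.85061646e+01,  1.00829231e-02,
       -1.33272315e-04, -2.21870215e-05]), 'ee_pos': array([ 0.22014065, -0.47636292,  0.23087315]), 'tcp_rot': array([ 9.76673913e-01,  2.14727392e-01, -2.37580197e-05, -4.63754232e-04]), 'ft_force': array([-0.07740577,  0.37149019,  0.61366262]), 'torque': array([-0.01985276, -0.04824197,  0.00659656]), 'gripper_force': 0.0, 'gripper_width': 0.08554875243960677}
```

View pics/top0.png

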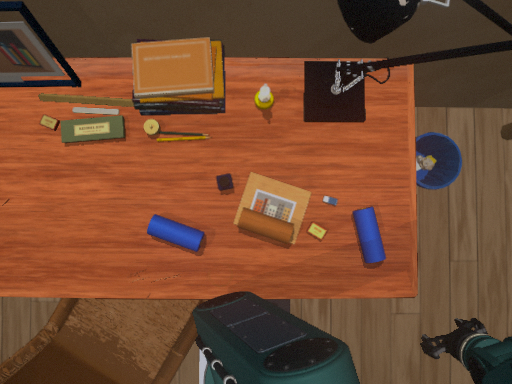

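View pics/scene0.png

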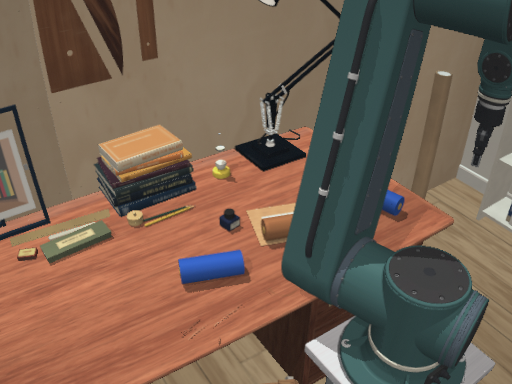

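The top view shows the card at about (272,208), turned right by about 0.25 rad, with the roller at (267,226). The ink bottle is at (224,182), the matchbox at (317,231) and the eraser at (330,200). I'll zoom in to get exact corners.

```bash
python3 - <<'E'
import pickle,cv2
c=pickle.load(open("c0.pkl","rb"))["top"]["color"]
cv2.imwrite("pics/crop.png",cv2.resize(c[165:255,215:345,::-1],None,fx=6,fy=6,interpolation=cv2.INTER_CUBIC))
E
```

```text
(no output)
```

View pics/crop.png

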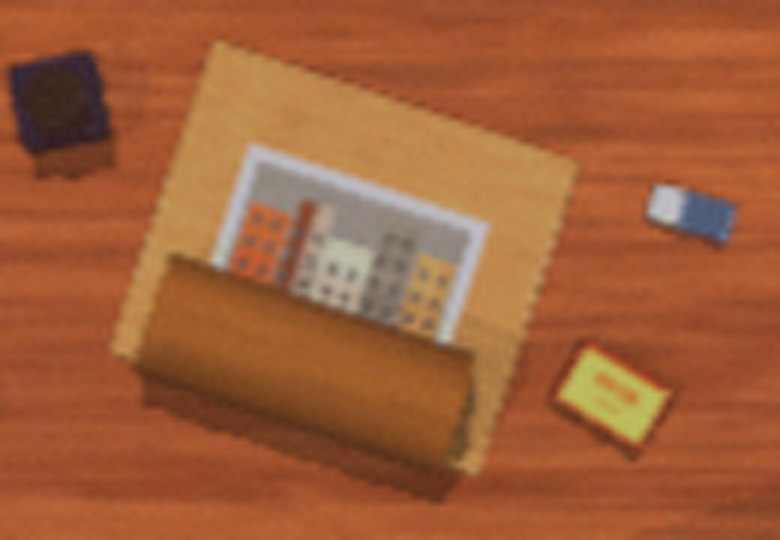

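```bash
cat > h.py <<'E'
import numpy as np,cv2
from scipy.spatial.transform import Rotation as R
from scipy.optimize import least_squares
def proj(c,P):
    p=R.from_quat(c["rotation"]).inv().apply(np.atleast_2d(P)-c["xyz"])*[1,-1,-1]
    K=np.array([[c["fx"],0,c["cx"]],[0,c["fy"],c["cy"]],[0,0,1]])
    return cv2.projectPoints(p,np.zeros(3),np.zeros(3),K,c["distortion"])[0][:,0]
def place(p,L): # p=x,y,yaw
    L=np.asarray(L,float); return R.from_euler("z",p[2]).apply(L)+[p[0],p[1],0]
def fit_card(c,px):
    L=[[.085,.1,.003],[.085,-.1,.003],[-.085,-.1,.003],[-.085,.1,.003]]
    r=least_squares(lambda p:(proj(c,place(p,L))-px).ravel(),[.45,-.03,-.25]); return r.x,np.abs(r.fun).max()
a=np.linspace(0,2*np.pi,60)
CYL=np.vstack([np.c_[.032*np.cos(a),0*a+s*.08,.035+.032*np.sin(a)] for s in(-1,1)])
def fit_roller(c,px,p0):
    def f(p):
        h=cv2.convexHull(proj(c,place(p,CYL)).astype(np.float32))
        return [cv2.pointPolygonTest(h,(float(u),float(v)),True) for u,v in px]
    r=least_squares(f,p0,diff_step=1e-3,x_scale=[.1,.1,.1]); return r.x,np.abs(r.fun).max()
def rel(card,r):
    d=R.from_euler("z",-card[2]).apply([r[0]-card[0],r[1]-card[1],0])[:2]
    return d,r[2]-card[2]
def quat(yaw,flip=1):
    y=np.array([-np.sin(yaw),np.cos(yaw),0])*flip; z=np.array([0,0,-1.])
    return R.from_matrix(np.c_[np.cross(y,z),y,z]).as_quat()
E
python3 - <<'E'
from h import *
import pickle
from station import kinematics
c=pickle.load(open("c0.pkl","rb"))["top"]
cv=lambda q:(np.array(q)+.5)/6-.5+[215,165]
card,e=fit_card(c,cv([(215,42),(578,163),(477,474),(112,352)]))
ro,e2=fit_roller(c,cv([(172,254),(320,300),(475,350),(155,310),(138,372),(300,420),(440,465),(476,390),(468,440)]),[card[0]-.06,card[1],card[2]])
print(card,e,ro,e2,rel(card,ro))
np.save("card.npy",card)
for f in(1,-1):
  for xr in(-.12,-.02,.03):
    p=place(card,[xr,rel(card,ro)[0][1],.031])[0] if 0 else place(card,[[xr,0,.031]])[0]
    print(f,p,kinematics.ik(p,quat(card[2],f)))
E
```

```text
[ 0.53009532 -0.06492627 -0.31841384] 0.5162773556541254 [ 0.477542   -0.04569928 -0.29463538] 1.259813201855472 (array([-0.05593085,  0.00180815]), np.float64(0.023778463396534055))
1 [ 0.41612734 -0.02735901  0.031     ] [-0.26161626  0.25662481 -0.67417206  0.63999946  0.          0.05679758]
1 [ 0.51110066 -0.05866506  0.031     ] [-0.27278097  0.39353803 -0.444337    0.73292129  0.          0.04563287]
1 [ 0.55858731 -0.07431809  0.031     ] [-0.27687004  0.46232723 -0.31865559  0.78981351  0.          0.0415438 ]
-1 [ 0.41612734 -0.02735901  0.031     ] [-0.26161626  0.25662481 -0.67417206  0.63999946  0.         -3.08479507]
-1 [ 0.51110066 -0.05866506  0.031     ] [-0.27278097  0.39353803 -0.444337    0.73292129  0.         -3.09595979]
-1 [ 0.55858731 -0.07431809  0.031     ] [-0.27687004  0.46232723 -0.31865559  0.78981351  0.         -3.10004885]
```

```bash
python3 - <<'E'
from h import *
from station import ctrl,optics
card=np.load("card.npy"); q=quat(card[2])
P=lambda x,z:place(card,[[x,.002,z]])[0]
ctrl.move_pose(P(-.130,.16),q); print(ctrl.observe()["clock"])
ctrl.move_straight(P(-.130,.031),velocity=.15)
ctrl.move_straight(P(-.105,.031),velocity=.06)
s=ctrl.observe();print(s["clock"],s["ee_pos"],s["ft_force"])
for x in(-.02,):
    ctrl.move_straight(P(x,.031),velocity=.028)
    s=ctrl.observe();print(s["clock"],s["ee_pos"],s["ft_force"])
for n in("scene","top"):
    cv2.imwrite(f"pics/{n}1.png",optics.camera(n)["color"][:,:,::-1])
t=cv2.imread("pics/top1.png")[150:250,190:350]; s=cv2.imread("pics/scene1.png")[160:280,180:380]
cv2.imwrite("pics/mid.png",np.vstack([cv2.resize(t,(480,300)),cv2.resize(s,(480,288))]))
E
```

```text
1.9083
3.4833 [ 0.430917   -0.03015207  0.03085647] [-0.420752   -0.25913188 -0.63255892]
6.6667 [ 0.51170063 -0.05676964  0.03103673] [-0.52577732 -0.55390448  0.22123684]
```

View pics/mid.png

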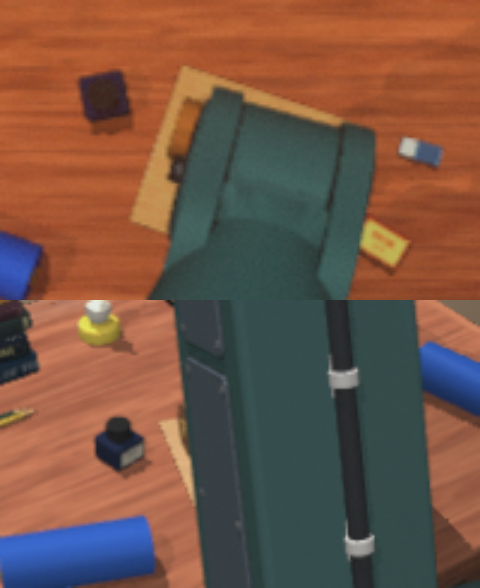

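The roller's left end, near top-camera pixel (252,193), is moving ahead of the fingers, and the neighbouring objects haven't been touched. I'll push on to just short of the goal, back off and measure.

```bash
python3 - <<'E'
from h import *
from station import ctrl,optics
card=np.load("card.npy"); q=quat(card[2])
P=lambda x,z:place(card,[[x,.002,z]])[0]
ctrl.move_straight(P(.008,.031),velocity=.018)
s=ctrl.observe();print(s["clock"],s["ee_pos"],s["ft_force"])
ctrl.move_straight(P(-.03,.031),velocity=.08)
ctrl.move_straight(P(-.03,.16),velocity=.25)
j=np.array(ctrl.observe()["joint_pos"]); j[0]-=.75; ctrl.move_j(j)
print(ctrl.observe()["clock"])
c=optics.camera("top");import pickle;pickle.dump(c,open("c2.pkl","wb"))
cv2.imwrite("pics/crop2.png",cv2.resize(c["color"][165:255,215:345,::-1],None,fx=6,fy=6,interpolation=cv2.INTER_CUBIC))
E
```

```text
8.475 [ 0.53825611 -0.06552774  0.03101765] [-0.37578899  1.01072386 -0.53233277]
11.15
```

View pics/crop2.png

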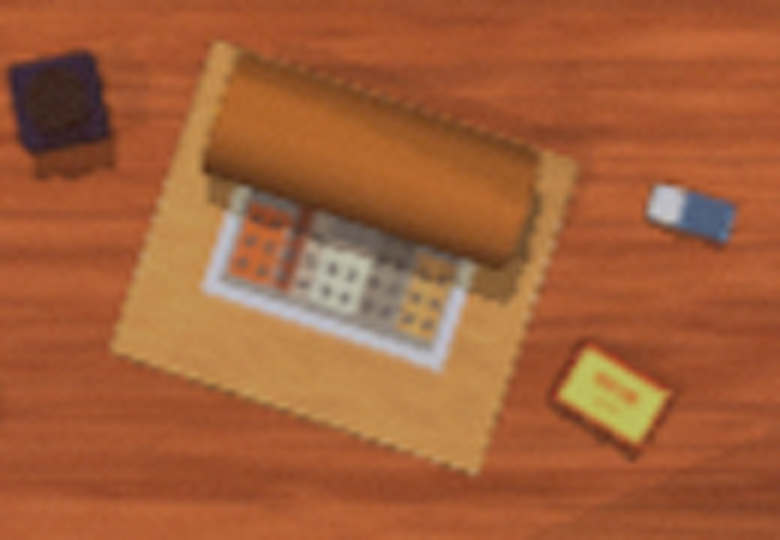

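The roller now lies near the far margin. Its silhouette corners in the crop are about (238,55), (540,155), (505,266) and (205,168).

```bash
python3 - <<'E'
from h import *
import pickle
c=pickle.load(open("c2.pkl","rb"))
cv=lambda q:(np.array(q)+.5)/6-.5+[215,165]
card,e=fit_card(c,cv([(217,42),(578,163),(477,474),(112,352)]))
ro,e2=fit_roller(c,cv([(240,54),(390,102),(540,153),(220,110),(205,168),(360,217),(500,264),(540,200),(525,250)]),place(card,[[.05,0,0]])[0][:2].tolist()+[card[2]])
print(card,e,ro,e2,rel(card,ro))
E
```

```text
[ 0.53009661 -0.06518376 -0.32010951] 0.6056798147613449 [ 0.57823814 -0.07849246 -0.3130252 ] 0.89749905191691 (array([0.04988384, 0.00251609]), np.float64(0.007084315596008528))
```

The roller is square to within 0.01 rad with its contact line at +50 mm, which is what I predicted. One more gentle 10 mm nudge should centre it on the margin.

```bash
python3 - <<'E'
from h import *
from station import ctrl,optics
card=np.load("card.npy"); q=quat(card[2])
P=lambda x,z:place(card,[[x,.002,z]])[0]
ctrl.move_pose(P(-.03,.16),q)
ctrl.move_straight(P(-.03,.031),velocity=.2)
ctrl.move_straight(P(.004,.031),velocity=.05)
ctrl.move_straight(P(.018,.031),velocity=.014)
s=ctrl.observe();print(s["clock"],s["ee_pos"],s["ft_force"])
ctrl.move_straight(P(-.02,.031),velocity=.08)
ctrl.move_straight(P(-.02,.16),velocity=.25)
j=np.array(ctrl.observe()["joint_pos"]); j[0]-=.75; ctrl.move_j(j)
a=optics.camera("top")["color"]; ctrl.dwell(.5)
c=optics.camera("top");import pickle;pickle.dump(c,open("c3.pkl","wb"))
print(ctrl.observe()["clock"],np.abs(a.astype(int)-c["color"])[165:255,215:345].max())
cv2.imwrite("pics/crop3.png",cv2.resize(c["color"][165:255,215:345,::-1],None,fx=6,fy=6,interpolation=cv2.INTER_CUBIC))
E
```

```text
15.3583 [ 0.54770291 -0.0686431   0.03099973] [ 0.20877898  0.07326446 -0.31863196]
18.6583 14
```

View pics/crop3.png

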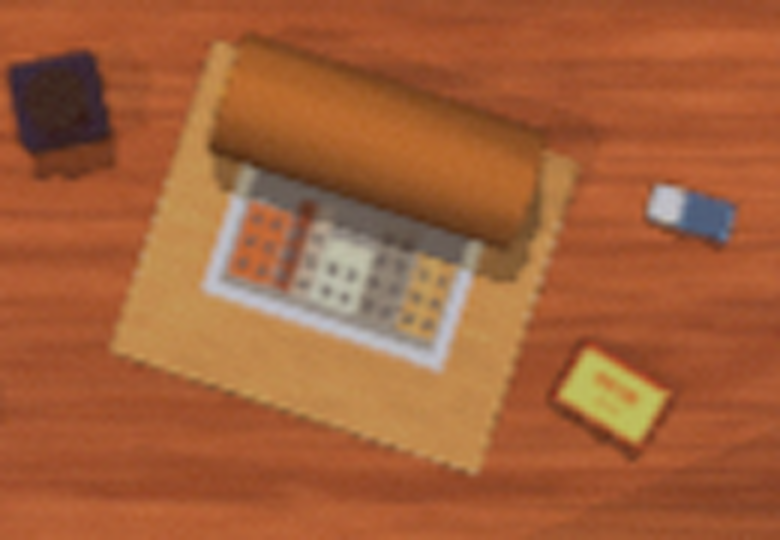

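The roller moved about 11 mm further, near corner (205,168) to (212,147), so its contact line is at about +61 mm. It is square and at rest, the bottle, matchbox and eraser haven't moved, and the arm is clear.

```bash
python3 -c "
from station import ctrl
print(ctrl.sign_off())"
```

```text
the job is handed in; nothing more can be done
None
```

I rolled the roller straight across the print and handed the job in at about 18.7 s; it rests square on the far margin, about 61 mm from the card's centre, and the ink bottle, matchbox and eraser were left where they were.

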